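# Tip the sockets down and shut the socket case

### The job

Two deep sockets were left standing on end in the open blue socket case. With your fingertips push each one over so that it lies along the trough it stands in, and only then push the lid over until it is fully shut. Nothing is to be picked up or carried, and leave everything else on the bench where it is.

Things in the scene. Friction and masses are not known exactly. Their poses are not given: they have to be found in the camera images.
- case: Open blue plastic tool case, fixed to the bench, 280 mm long (its x) x 180 mm wide (its y) x 36 mm high without the lid. Origin: centre of its underside, on the bench; z up. Inner floor 6 mm above the bench, walls 5 mm. A carrying handle reaches y = -118 mm at 20 mm height. A row of small fixed sockets lies from y = +35 to +85 mm, up to 34 mm above the bench.
- trough_handle_side (a point): Centre, on the floor, of the wide trough by the handle (case y = -60 mm). Axes as the case's. The trough is 34 mm wide and runs 270 mm along x, between the end walls; the ribs beside it stand 16 mm above its floor. One deep socket stands on end in it, anywhere from x = -90 to +90 mm: tip it along x, towards the end with more room.
- trough_middle (a point): The same for the second wide trough (case y = -15 mm), of the same size, with the other deep socket standing in it.
- lid_hinge (a point): Middle of the lid's hinge axis, which runs along the case's x at case y = +90 mm, 36 mm above the bench. Axes as the case's.
- lid (a joint): Opening angle of the lid in rad: 0 shut, pi/2 upright, at most 1.95 (leaning back, away from the case). The lid is 280 x 180 mm, 14 mm thick (shut, it lies 36 to 50 mm above the bench). Its hinge has friction (0.4 N m): it stays where it is left and must be pushed all the way down; 1 to 5 N at the free edge moves it.
- lid_edge (a point): Middle of the lid's free edge, half-way through its thickness, 180 mm from the hinge axis. Shut, it lies over the case's -y wall, 43 mm above the bench.
- tall_socket_mid (a point): Centre (half-way up) of the taller deep socket: plain steel cylinder 26 mm in diameter, 80 mm long, about 0.2 kg, standing on end in a trough at the start. z is its long axis.
- short_socket_mid (a point): Centre (half-way up) of the shorter deep socket: plain steel cylinder 26 mm in diameter, 65 mm long, about 0.16 kg, standing on end in the other trough at the start. z is its long axis. Which trough holds which socket varies.
- extension_bar: Bystander: steel bar 12 mm in diameter, 150 mm long, lying in the case's third, narrow trough (case y = +19 mm). Origin on its underside at mid-length.
- spray_can: Bystander: spray can, 64 mm wide, 190 mm tall, standing. Origin: centre of its underside.
- carton: Bystander: small cardboard carton 70 x 50 x 90 mm, standing. Origin: centre of its underside.
- bolt_jar: Bystander: glass jar 60 mm wide, 80 mm tall, standing. Origin: centre of its underside.
- pulley: Bystander: steel belt pulley 68 mm wide, 36 mm tall, lying flat. Origin: centre of its underside.
- wrench: Bystander: wrench lying on the bench beside the case's handle, along its own x, about 200 mm long. Origin: centre of its underside.
Things that resemble listed ones, but are neither listed nor needed, are in the scene too. What is shaped like the part that bears short_socket_mid but purple or yellow is not meant.

How it is judged:
By the outcome, as a careful person would: the job done as asked, in the order asked, and still so for the second after the job is handed in, with the robot touching nothing.
It also fails if it takes over 64 s, if anything falls off the work surface, if the arm or the gripper's body presses on something with over 40 N, if the wrist force passes 120 N, or if a joint passes its speed limit or range.

### The arm

A 7-joint arm with a two-finger parallel gripper is mounted at the origin on the work surface. World frame = base frame: x ahead of the robot, y to its left, z up, the work surface at z = 0. Lengths are in m, angles in rad, forces in N, time in s.
With the tool pointing down it reaches from about 0.35 to 0.9 m from the base axis. Payload 8.1 kg.
Tool frame: the origin (TCP) lies on the centre line of the jaws, within the pads' length; the fingertips stand 22 mm ahead of it and the grasp point (between the pads) lies 3 mm ahead of it (arm.finger_overhang is the distance from the TCP to the fingertips, in m); z points along the fingers, y is the direction in which the jaws open and shut (so a half turn about z gives the same grasp; the last joint's range is limited). The gripper opens to 92 mm and grips with 3 to 60 N. Pads are 19 mm wide; open, the fingers measure 130 mm over their backs; the gripper's body (75 mm by 190 mm) begins 47 mm behind the grasp point.
Start: joints at [1.019, 0.434, 0.025, 1.573, -0.012, 1.134, -0.075], TCP at [0.271, -0.563, 0.249] pointing down, gripper open.
Joint ranges: [-2.62, 2.62], [-0.44, 2.09], [-1.27, 1.32], [0.08, 2.57], [-1.32, 4.46], [0.12, 2], [-2.74, 2.74]. Speed limits (rad/s): [2.22, 2.22, 3.01, 3.01, 3.14, 3.14, 3.14].

### API

Orientations are given as a rotation vector (axis times angle).
In Python, from cell import arm gives the robot as it stands. The module is installed in compiled form; this text tells all that it offers.
- The arm moves only by the tool step_arm, never from a script. Its argument "plan" is a list of rows, each an object of numbers: "wx", "wy", "wz": the turn, a rotation vector about the tool's x, y, z in units of 6 degrees (1.0 is 6 degrees); "tx", "ty", "tz": the shift along the tool's x, y, z in cm; "hand": the opening, from 0 (shut) to 1 (fully open). A call has exactly 10 rows; each row shifts and turns the commanded pose from where the row before left it, along the tool's axes as they then stand; what a row does not reach is not made up. A row lasts 1/12 s, in which the tool goes at most 41.7 mm and 7.16 degrees, less where a joint would pass 70% of its speed; a pose out of reach is approached as far as the arm can. A call is refused whole if a number of a shift passes 4.17 or a number of a turn 1, either way. A call with a gripper value outside its range is refused whole. The fingers move at their own pace and stop on an object; "force" is the grip in N (left out, the last holds). Time passes only in rows, so rows that do not move let the fingers close, or fill a call up. It gives the time, the measured TCP pose, the force and the opening at its end, in the units of the state.
- arm.observe(): the state, without advancing time (a new reading comes with each control period).
- arm.get_image(name): name is "scene" or "top" or "wrist"; returns (picture, depth): 480x640x3 uint8, red, green, blue; 480x640 float32, m along the optical axis (not along the pixel's ray), 0 where there is no reading.
- arm.calibration(name): a dict with "mtx" (3x3 intrinsics, pixels), "R" (3x3) and "t" (3): a world point X has camera coordinates R X + t. Camera axes: x right, y down, z forward; pixel columns grow to the right and rows downward; lengths in m; the calibration is good to about 2 mm. The wrist camera is an equidistant fisheye: a pixel r from the principal point sees the ray r / f radians off the axis. A picture is of the moment at which its call begins: read the wrist's pose just before it. calibration takes no time and is no camera call; for the wrist camera it gives the pose at the moment of the call.
- arm.sign_off(): hands the job in, once; it reports no verdict.
The state is a dict: "clock": time; "joints": joint angles; "dq": joint speeds; "joint_efforts": joint torques, N m; "position": TCP position; "ee_rot": TCP orientation; "force": force on the tool from outside, world axes, zero at the start; "ft_torque": the same for the moment, N m; "width": opening from 0.0 (shut) to 1.0 (fully open).
Only numpy, scipy, OpenCV 4.12 (cv2) and the standard library are available. Lean on these libraries where they do the work, as an engineer would, in place of code of your own. Each camera call takes 0.05 s, during which the arm holds its last target.

## Working session

There is one attempt and no reset: what is moved stays moved. The work goes in short steps, Python scripts to look and compute and a tool call to move; the robot and the scene stay as the last step left them, time stands still between calls to the robot, and variables do not carry over. Pictures are saved under pics/ and viewed, and the job is handed in when it is done.

Besides the shell and the picture viewer there is one more tool, called after "Emit:" as a command line: name --argument value ..., lists and objects as JSON in quotes. step_arm: Moves the arm, as the interface text tells. Its arguments: {"type":"object","properties":{"plan":{"type":"array"},"force":{"type":"number"}},"required":["plan"]}

```bash
mkdir -p pics; ls
python3 - <<'E'
from cell import arm
import cv2,numpy as np
print(arm.observe()); print(arm.finger_overhang)
for n in ["scene","top"]:
    p,d=arm.get_image(n); c=arm.calibration(n); cv2.imwrite(f"pics/{n}0.png",p[:,:,::-1]); np.savez(f"{n}0.npz",p=p,d=d,**c); print(n,c)
E
```

```text
pics
{'clock': 0.0, 'joints': array([ 1.0193843 ,  0.43523467,  0.02497812,  1.57408764, -0.01157429,
        1.13400426, -0.07508847]), 'dq': array([ 3.97775080e-05, -6.52089084e-04, -3.71952367e-04,  2.24089067e-04,
       -5.79306939e-04, -4.83808096e-04,  6.59143964e-04]), 'joint_efforts': array([ 3.93004711e-06, -6.67861533e+01,  9.84403342e-01, -3.14463544e+01,
       -6.08418253e-02,  4.29270440e-02,  1.39097669e-04]), 'position': array([ 0.27091994, -0.5627024 ,  0.24794142]), 'ee_rot': array([-3.06137452e+00, -6.98676161e-01,  8.11856556e-04]), 'force': array([ 0.1169142 , -0.54524406,  0.21938257]), 'ft_torque': array([0.04875848, 0.03133542, 0.06186414]), 'width': 0.9974289281653509}
0.022
scene {'mtx': array([[513.41894418,   0.        , 313.6578208 ],
       [  0.        , 513.41894418, 242.17632921],
       [  0.        ,   0.        ,   1.        ]]), 'R': array([[ 0.25458511,  0.96704707,  0.00252628],
       [ 0.63744028, -0.16584707, -0.75243912],
       [-0.72722507,  0.19317015, -0.65865696]]), 't': array([-0.15062497, -0.28677622,  1.76474901])}
top {'mtx': array([[467.67334704,   0.        , 317.88504863],
       [  0.        , 467.67334704, 235.52767568],
       [  0.        ,   0.        ,   1.        ]]), 'R': array([[ 0.02609262, -0.99946052,  0.01994621],
       [-0.98149254, -0.0294    , -0.18923011],
       [ 0.18971444, -0.01463955, -0.98173016]]), 't': array([-5.20075810e-04,  5.31171484e-01,  1.07461685e+00])}
```

View pics/scene0.png

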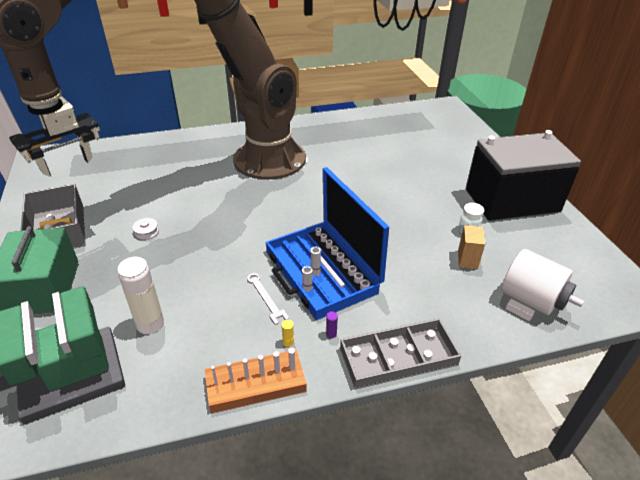

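View pics/top0.png

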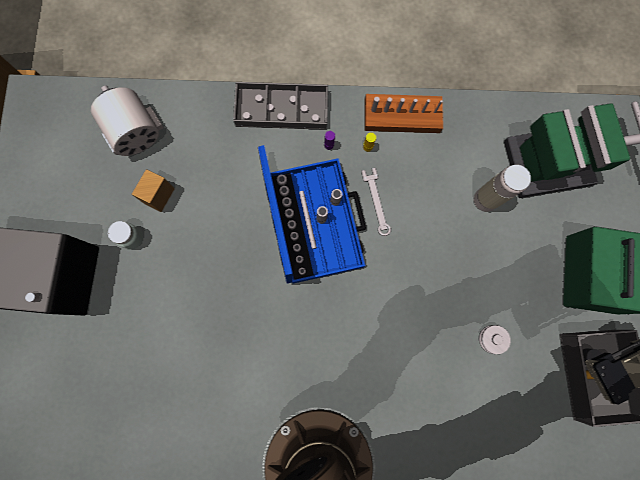

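The scene view shows the open case around (325,265), with the lid upright on its right. Both sockets are standing, at about (308,275) and (315,255). In the top view the case spans (270-367,160-283), with the handle to the right at (360,210) and the sockets at (322,213) and (337,196).

Run:
```python
import cv2,numpy as np
for n,(x0,y0,x1,y1),s in [("top",(245,135,405,295),5) ,("scene",(240,160,400,320),5)]:
    z=np.load(n+"0.npz"); p=z['p'][y0:y1,x0:x1]
    im=cv2.resize(p[:,:,::-1],None,fx=3.7,fy=3.7,interpolation=cv2.INTER_CUBIC)
    cv2.imwrite(f"pics/{n}0z.png",im)
z=np.load("top0.npz");p=z['p'];d=z['d']
hsv=cv2.cvtColor(p,cv2.COLOR_RGB2HSV)
m=((hsv[...,0]>100)&(hsv[...,0]<125)&(hsv[...,1]>150)).astype(np.uint8)
v,u=np.nonzero(m); K=z['mtx']
def P(u,v,dd): 
    c=np.stack([(u-K[0,2])/K[0,0]*dd,(v-K[1,2])/K[1,1]*dd,dd],-1); return (c-z['t'])@z['R']
X=P(u,v,d[v,u]); print(X.min(0),X.max(0)); print(np.histogram(X[:,2],bins=np.arange(-.01,.3,.01)))
rim=X[(X[:,2]>.03)&(X[:,2]<.042)]
print(cv2.minAreaRect((rim[:,:2]*1000).astype(np.float32)), len(rim))
lid=X[(X[:,2]>.07)]
print(len(lid)); 
if len(lid)>10: 
  c=lid.mean(0); print(c, np.linalg.svd(lid-c,full_matrices=False)[1:])
```

```text
[ 0.06473343 -0.62200928 -0.00475075] [0.77162743 0.56744439 1.15550779]
(array([  52, 3084,  711, 1018,  622,   11,    5,    6,    3,    4,    4,
          7,    4,    5,    6,   10,    4,    5,    2,    5,    6,    7,
        881,    1,    0,    0,    0,    0,    1,    0]), array([-0.01,  0.  ,  0.01,  0.02,  0.03,  0.04,  0.05,  0.06,  0.07,
        0.08,  0.09,  0.1 ,  0.11,  0.12,  0.13,  0.14,  0.15,  0.16,
        0.17,  0.18,  0.19,  0.2 ,  0.21,  0.22,  0.23,  0.24,  0.25,
        0.26,  0.27,  0.28,  0.29]))
((515.65185546875, -44.9140625), (1190.825439453125, 430.6278381347656), 85.59033966064453) 629
1014
[0.52400605 0.09592124 0.23744181] (array([5.38372977, 3.93108479, 2.5815674 ]), array([[ 0.40167044,  0.54523723, -0.7357834 ],
       [ 0.21543774,  0.72463867,  0.65458795],
       [-0.89008283,  0.42144414, -0.17360126]]))
```

View pics/top0z.png

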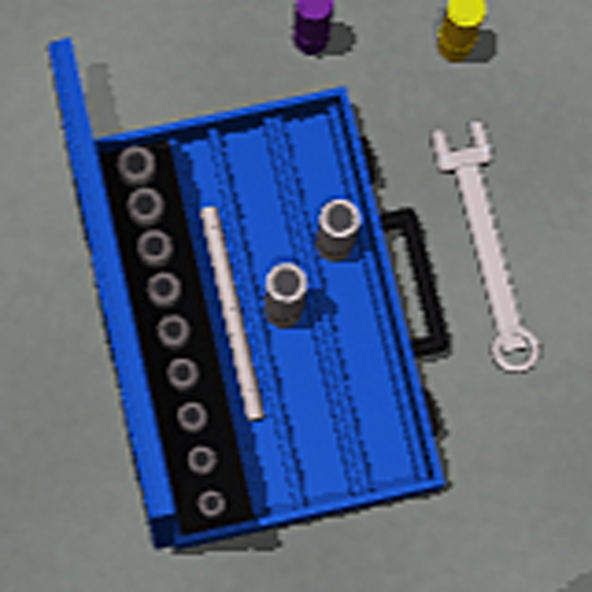

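View pics/scene0z.png

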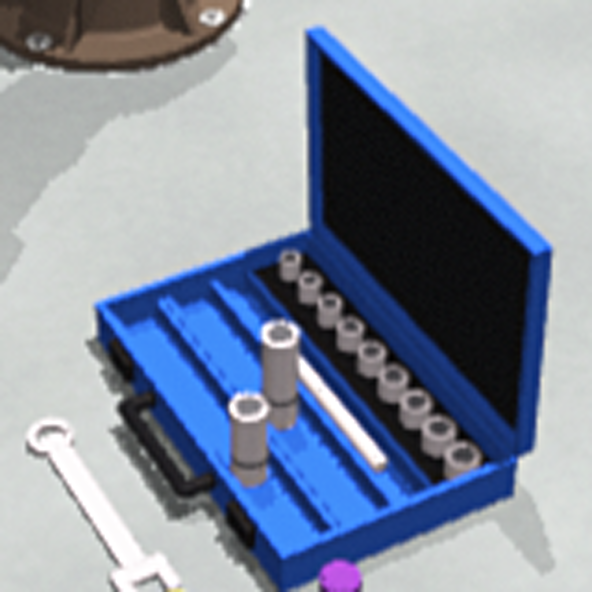

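```bash
cat > h.py <<'E'
import numpy as np,cv2
def ray(z,u,v,h):
    K=z['mtx'];R=z['R'];t=z['t']
    o=-R.T@t; dd=R.T@np.array([(u-K[0,2])/K[0,0],(v-K[1,2])/K[1,1],1.]); return o+dd*(h-o[2])/dd[2]
def tri(views):
    A=[];b=[]
    for z,u,v in views:
        K=z['mtx'];R=z['R'];t=z['t'];o=-R.T@t
        d=R.T@np.array([(u-K[0,2])/K[0,0],(v-K[1,2])/K[1,1],1.]);d/=np.linalg.norm(d)
        M=np.eye(3)-np.outer(d,d);A.append(M);b.append(M@o)
    x,r,_,_=np.linalg.lstsq(np.vstack(A),np.hstack(b),rcond=None); return x,np.sqrt(r)
E
python3 - <<'E'
from h import *
T=np.load("top0.npz");S=np.load("scene0.npz")
tz=lambda x,y:(245+x/3.7-.36,135+y/3.7-.36)
sz=lambda x,y:(240+x/3.7-.36,160+y/3.7-.36)
pts={'far-y':((347,88),(283,552)),'near-y':((447,487),(97,306)),'mid sock top':((287,282),(281,333)),'hand sock top':((340,217),(249,407)),
'lid near outer top':((152,543),(313,28)),'lid far top':((50,42),(548,245)),}
for n,(a,b) in pts.items():
    print(n,tri([(T,*tz(*a)),(S,*sz(*b))]), ray(T,*tz(*a),.036), ray(S,*sz(*b),.036))
# depth points
for nm,Z,box in [("top",T,(245,135,405,295))]:
    x0,y0,x1,y1=box; v,u=np.mgrid[y0:y1,x0:x1]; d=Z['d'][y0:y1,x0:x1];K=Z['mtx']
    c=np.stack([(u-K[0,2])/K[0,0]*d,(v-K[1,2])/K[1,1]*d,d],-1); X=((c-Z['t'])@Z['R']).reshape(-1,3)
    # rim
    r=X[(X[:,2]>.0335)&(X[:,2]<.04)&(X[:,0]>.4)]
    print('rim',len(r),r.min(0),r.max(0))
    for lo,hi in[(.062,.078),(.078,.095)]:
        q=X[(X[:,2]>lo)&(X[:,2]<hi)&(X[:,1]<.05)&(X[:,0]>.4)&(X[:,0]<.62)]; print(lo,len(q),q.mean(0) if len(q) else 0, q.min(0),q.max(0))
    l=X[(X[:,2]>.2)&(X[:,2]<.25)]; print('lid',len(l),cv2.minAreaRect((l[:,:2]*1000).astype(np.float32)),l[:,2].min(),l[:,2].max(),np.median(l[:,2]))
E
```

```text
far-y (array([ 0.73224039, -0.03173373,  0.03905758]), array([0.00080473])) [ 0.73323824 -0.03245903  0.036     ] [ 0.72975631 -0.03046356  0.036     ]
near-y (array([ 0.46254028, -0.10136931,  0.0325524 ]), array([0.00232067])) [ 0.46176758 -0.10257305  0.036     ] [ 0.46697986 -0.10033403  0.036     ]
mid sock top (array([0.58344911, 0.00658576, 0.08686319]), array([0.00045753])) [0.59602678 0.00510262 0.036     ] [0.52904658 0.02166999 0.036     ]
hand sock top (array([ 0.63180305, -0.02760017,  0.0711152 ]), array([0.00016213])) [ 0.64200873 -0.02937705  0.036     ] [ 0.59678797 -0.01908887  0.036     ]
lid near outer top (array([0.40414721, 0.07850667, 0.20606499]), array([0.00125882])) [0.41992329 0.08806819 0.036     ] [0.15142777 0.15116354 0.036     ]
lid far top (array([0.68736522, 0.14705399, 0.21760749]), array([0.00167029])) [0.75946485 0.17092601 0.036     ] [0.48388248 0.24256404 0.036     ]
rim 752 [ 0.41847111 -0.1196352   0.03350237] [0.78472413 0.13780729 0.03980659]
0.062 21 [ 0.5884879 -0.0032489  0.0697041] [ 0.57081784 -0.03355244  0.0623169 ] [0.61992765 0.01810314 0.07713329]
0.078 96 [0.58301102 0.00764111 0.08544858] [ 0.57063961 -0.0050268   0.08034827] [0.5962571  0.01860912 0.09024685]
lid 921 ((554.1707763671875, 110.37576293945312), (280.02392578125, 15.534476280212402), 14.354368209838867) 0.20035888014089506 0.22036973509110633 0.21544955211999284
```

```bash
cat >> h.py <<'E'
from scipy.spatial.transform import Rotation as Ro
O=np.array([.575,.0204,0]);YAW=np.deg2rad(14.4)
C=Ro.from_euler('z',YAW).as_matrix()
GR=np.column_stack([C[:,1],C[:,0],[0,0,-1]])
def w2c(p): return C.T@(np.asarray(p)-O)
def c2w(p): return C@np.asarray(p)+O
def go(s,goal):
    """goal in case coordinates (m): shift in present tool axes (cm), turn (units)"""
    R=Ro.from_rotvec(s['ee_rot']).as_matrix()
    print('case pos mm',w2c(s['position']).round(4)*1000,'F case',(C.T@s['force']).round(2),'w',round(s['width'],2),'t',round(s['clock'],2))
    print('shift cm tool',(R.T@(c2w(goal)-s['position'])*100).round(2),'turn units',(np.rad2deg(Ro.from_matrix(R.T@GR).as_rotvec())/6).round(2))
E
python3 - <<'E'
from h import *
from cell import arm
go(arm.observe(),[.062,-.015,.25])
print(c2w([.062,-.015,.25]))
T=np.load("top0.npz");print('can',ray(T,516,180,.19))
E
```

```text
case pos mm [-439.5 -489.2  248. ] F case [-0.25  0.6   0.84] w 1.0 t 0.1
shift cm tool [ 58.48 -36.66  -0.15] turn units [-1.000e-02 -1.000e-02 -1.311e+01]
[0.6387825  0.02129003 0.25      ]
can [ 0.63969007 -0.41042577  0.19      ]
```

Emit:
step_arm --plan '[{"tx": 2.9,"ty": -1.8,"hand": 0},{"tx": 2.9,"ty": -1.8,"hand": 0},{"tx": 2.9,"ty": -1.8,"hand": 0},{"tx": 2.9,"ty": -1.8,"hand": 0},{"tx": 2.9,"ty": -1.8,"hand": 0},{"tx": 2.9,"ty": -1.8,"hand": 0},{"tx": 2.9,"ty": -1.8,"hand": 0},{"tx": 2.9,"ty": -1.8,"hand": 0},{"tx": 2.9,"ty": -1.8,"hand": 0},{"tx": 2.9,"ty": -1.8,"hand": 0}]' --force 20

```text
invalid input at $.plan[0]: expected keys wx, wy, wz, tx, ty, tz, hand
```

Emit:
step_arm --plan '[{"wz": -1,"hand": 0},{"wz": -1,"hand": 0},{"wz": -1,"hand": 0},{"wz": -1,"hand": 0},{"wz": -1,"hand": 0},{"wz": -1,"hand": 0},{"wz": -1,"hand": 0},{"wz": -1,"hand": 0},{"wz": -1,"hand": 0},{"wz": -1,"hand": 0}]'

```text
invalid input at $.plan[0]: expected keys wx, wy, wz, tx, ty, tz, hand
```

Run:
```python
from h import *
from cell import arm
go(arm.observe(),[.062,-.015,.25])
```

```text
case pos mm [-439.5 -489.2  248. ] F case [-0.25  0.6   0.84] w 1.0 t 0.1
shift cm tool [ 58.48 -36.66  -0.15] turn units [-1.000e-02 -1.000e-02 -1.311e+01]
```

Emit:
step_arm --plan '[{"wx": 0,"wy": 0,"wz": 0,"tx": 2.9,"ty": -1.8,"tz": 0,"hand": 0},{"wx": 0,"wy": 0,"wz": 0,"tx": 2.9,"ty": -1.8,"tz": 0,"hand": 0},{"wx": 0,"wy": 0,"wz": 0,"tx": 2.9,"ty": -1.8,"tz": 0,"hand": 0},{"wx": 0,"wy": 0,"wz": 0,"tx": 2.9,"ty": -1.8,"tz": 0,"hand": 0},{"wx": 0,"wy": 0,"wz": 0,"tx": 2.9,"ty": -1.8,"tz": 0,"hand": 0},{"wx": 0,"wy": 0,"wz": 0,"tx": 2.9,"ty": -1.8,"tz": 0,"hand": 0},{"wx": 0,"wy": 0,"wz": 0,"tx": 2.9,"ty": -1.8,"tz": 0,"hand": 0},{"wx": 0,"wy": 0,"wz": 0,"tx": 2.9,"ty": -1.8,"tz": 0,"hand": 0},{"wx": 0,"wy": 0,"wz": 0,"tx": 2.9,"ty": -1.8,"tz": 0,"hand": 0},{"wx": 0,"wy": 0,"wz": 0,"tx": 2.9,"ty": -1.8,"tz": 0,"hand": 0}]' --force 20

```text
clock: 0.93
position: [0.4548, -0.2735, 0.2486]
ee_rot: [-3.063, -0.699, 0.001]
force: [0.5, -0.9, 0.3]
width: 0.322
```

Emit:
step_arm --plan '[{"wx": 0,"wy": 0,"wz": -1,"tx": 0,"ty": 0,"tz": 0,"hand": 0},{"wx": 0,"wy": 0,"wz": -1,"tx": 0,"ty": 0,"tz": 0,"hand": 0},{"wx": 0,"wy": 0,"wz": -1,"tx": 0,"ty": 0,"tz": 0,"hand": 0},{"wx": 0,"wy": 0,"wz": -1,"tx": 0,"ty": 0,"tz": 0,"hand": 0},{"wx": 0,"wy": 0,"wz": -1,"tx": 0,"ty": 0,"tz": 0,"hand": 0},{"wx": 0,"wy": 0,"wz": -1,"tx": 0,"ty": 0,"tz": 0,"hand": 0},{"wx": 0,"wy": 0,"wz": -1,"tx": 0,"ty": 0,"tz": 0,"hand": 0},{"wx": 0,"wy": 0,"wz": -1,"tx": 0,"ty": 0,"tz": 0,"hand": 0},{"wx": 0,"wy": 0,"wz": -1,"tx": 0,"ty": 0,"tz": 0,"hand": 0},{"wx": 0,"wy": 0,"wz": -1,"tx": 0,"ty": 0,"tz": 0,"hand": 0}]'

```text
clock: 1.77
position: [0.4541, -0.2751, 0.2484]
ee_rot: [-2.297, -2.142, 0.0]
force: [0.1, 0.8, 1.1]
width: 0.004
```

Run:
```python
from h import *
from cell import arm
go(arm.observe(),[.062,-.015,.25])
```

```text
case pos mm [-190.6 -256.1  248.4] F case [0.31 0.79 1.06] w 0.0 t 1.77
shift cm tool [30.85 16.36 -0.16] turn units [-0.01 -0.   -3.07]
```

Emit:
step_arm --plan '[{"wx": 0,"wy": 0,"wz": -1,"tx": 0,"ty": 0,"tz": 0,"hand": 0},{"wx": 0,"wy": 0,"wz": -1,"tx": 0,"ty": 0,"tz": 0,"hand": 0},{"wx": 0,"wy": 0,"wz": -1,"tx": 0,"ty": 0,"tz": 0,"hand": 0},{"wx": 0,"wy": 0,"wz": 0,"tx": 2.4,"ty": 2.5,"tz": 0,"hand": 0},{"wx": 0,"wy": 0,"wz": 0,"tx": 2.4,"ty": 2.5,"tz": 0,"hand": 0},{"wx": 0,"wy": 0,"wz": 0,"tx": 2.4,"ty": 2.5,"tz": 0,"hand": 0},{"wx": 0,"wy": 0,"wz": 0,"tx": 2.4,"ty": 2.5,"tz": 0,"hand": 0},{"wx": 0,"wy": 0,"wz": 0,"tx": 2.4,"ty": 2.5,"tz": 0,"hand": 0},{"wx": 0,"wy": 0,"wz": 0,"tx": 2.4,"ty": 2.5,"tz": 0,"hand": 0},{"wx": 0,"wy": 0,"wz": 0,"tx": 2.4,"ty": 2.5,"tz": 0,"hand": 0}]'

```text
clock: 2.6
position: [0.585, -0.0691, 0.2484]
ee_rot: [-1.941, -2.47, 0.001]
force: [1.1, -0.5, -0.1]
width: 0.009
```

Emit:
step_arm --plan '[{"wx": 0,"wy": 0,"wz": 0,"tx": 2.4,"ty": 2.5,"tz": 0,"hand": 0},{"wx": 0,"wy": 0,"wz": 0,"tx": 2.4,"ty": 2.5,"tz": 0,"hand": 0},{"wx": 0,"wy": 0,"wz": 0,"tx": 2.4,"ty": 2.5,"tz": 0,"hand": 0},{"wx": 0,"wy": 0,"wz": 0,"tx": 0,"ty": 0,"tz": 1.5,"hand": 0},{"wx": 0,"wy": 0,"wz": 0,"tx": 0,"ty": 0,"tz": 1.5,"hand": 0},{"wx": 0,"wy": 0,"wz": 0,"tx": 0,"ty": 0,"tz": 1.5,"hand": 0},{"wx": 0,"wy": 0,"wz": 0,"tx": 0,"ty": 0,"tz": 1.5,"hand": 0},{"wx": 0,"wy": 0,"wz": 0,"tx": 0,"ty": 0,"tz": 1.0,"hand": 0},{"wx": 0,"wy": 0,"wz": 0,"tx": 0,"ty": 0,"tz": 0,"hand": 0},{"wx": 0,"wy": 0,"wz": 0,"tx": 0,"ty": 0,"tz": 0,"hand": 0}]'

```text
clock: 3.43
position: [0.6401, 0.0171, 0.1784]
ee_rot: [-1.94, -2.47, 0.001]
force: [0.1, -0.2, -0.3]
width: 0.004
```

Run:
```python
from h import *
from cell import arm
go(arm.observe(),[.062,-.015,.095])
p,d=arm.get_image("scene");cv2.imwrite("pics/s1.png",cv2.resize(p[100:340,190:450,::-1],None,fx=2.4,fy=2.4))
```

```text
case pos mm [ 62.2 -19.3 178.4] F case [ 0.07 -0.25 -0.34] w 0.0 t 3.43
shift cm tool [ 0.43 -0.02  8.34] turn units [-0.01 -0.   -0.12]
```

View pics/s1.png

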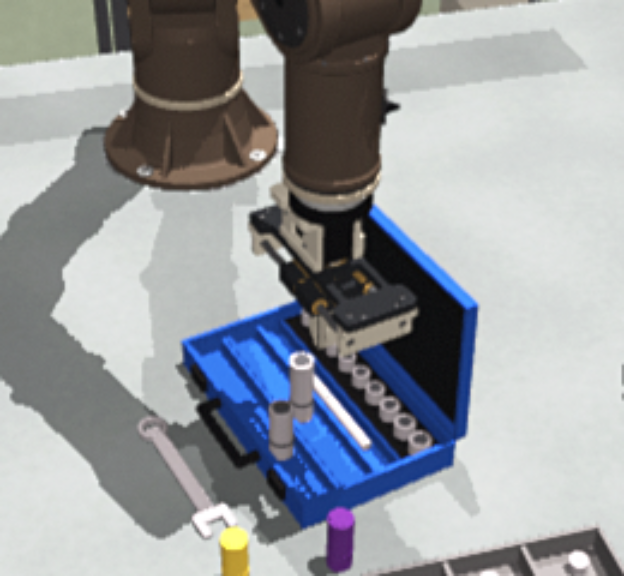

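The picture shows the gripper above the case at (350,310), clear of the lid. Both sockets are still standing, at (300,385) and (281,430). Next I lower the hand behind the tall one and push it towards -x.

Emit:
step_arm --plan '[{"wx": 0,"wy": 0,"wz": 0,"tx": 0.4,"ty": 0,"tz": 1,"hand": 0},{"wx": 0,"wy": 0,"wz": 0,"tx": 0,"ty": 0,"tz": 1.4,"hand": 0},{"wx": 0,"wy": 0,"wz": 0,"tx": 0,"ty": 0,"tz": 1.4,"hand": 0},{"wx": 0,"wy": 0,"wz": 0,"tx": 0,"ty": 0,"tz": 1.4,"hand": 0},{"wx": 0,"wy": 0,"wz": 0,"tx": 0,"ty": 0,"tz": 1.4,"hand": 0},{"wx": 0,"wy": 0,"wz": 0,"tx": 0,"ty": 0,"tz": 1.0,"hand": 0},{"wx": 0,"wy": 0,"wz": 0,"tx": 0,"ty": 0,"tz": 0.7,"hand": 0},{"wx": 0,"wy": 0,"wz": 0,"tx": 0,"ty": 0,"tz": 0,"hand": 0},{"wx": 0,"wy": 0,"wz": 0,"tx": 0,"ty": 0,"tz": 0,"hand": 0},{"wx": 0,"wy": 0,"wz": 0,"tx": 0,"ty": 0,"tz": 0,"hand": 0}]'

```text
clock: 4.32
position: [0.64, 0.0213, 0.0965]
ee_rot: [1.94, 2.47, 0.001]
force: [-0.9, 0.9, -0.4]
width: 0.006
```

Run:
```python
from h import *
from cell import arm
go(arm.observe(),[.0366,-.015,.095])
p,d=arm.get_image("scene");cv2.imwrite("pics/s2.png",cv2.resize(p[140:340,210:410,::-1],None,fx=3,fy=3))
```

```text
case pos mm [ 63.1 -15.2  96.5] F case [-0.66  1.07 -0.43] w 0.01 t 4.32
shift cm tool [-0.01 -2.66  0.15] turn units [ 0.01  0.   -0.12]
```

View pics/s2.png

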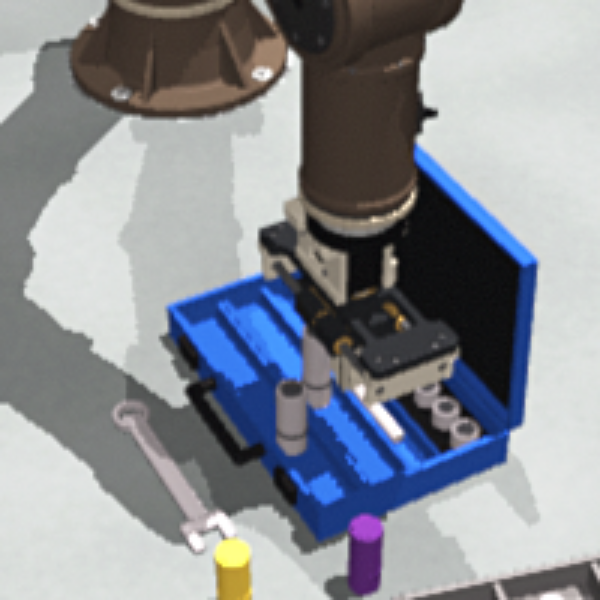

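The tall socket is at (318,365), with the shut fingers just behind it on the +x side. Pushing now.

Emit:
step_arm --plan '[{"wx": 0,"wy": 0,"wz": 0,"tx": 0,"ty": -0.8,"tz": 0.1,"hand": 0},{"wx": 0,"wy": 0,"wz": 0,"tx": 0,"ty": -0.8,"tz": 0,"hand": 0},{"wx": 0,"wy": 0,"wz": 0,"tx": 0,"ty": -0.5,"tz": 0,"hand": 0},{"wx": 0,"wy": 0,"wz": 0,"tx": 0,"ty": -0.3,"tz": 0,"hand": 0},{"wx": 0,"wy": 0,"wz": 0,"tx": 0,"ty": -0.3,"tz": 0,"hand": 0},{"wx": 0,"wy": 0,"wz": 0,"tx": 0,"ty": -0.3,"tz": 0,"hand": 0},{"wx": 0,"wy": 0,"wz": 0,"tx": 0,"ty": -0.3,"tz": 0,"hand": 0},{"wx": 0,"wy": 0,"wz": 0,"tx": 0,"ty": -0.3,"tz": 0,"hand": 0},{"wx": 0,"wy": 0,"wz": 0,"tx": 0,"ty": -0.3,"tz": 0,"hand": 0},{"wx": 0,"wy": 0,"wz": 0,"tx": 0,"ty": 0,"tz": 0,"hand": 0}]'

```text
clock: 5.2
position: [0.6009, 0.0117, 0.0947]
ee_rot: [-1.94, -2.47, 0.001]
force: [-0.0, 0.5, -1.0]
width: 0.008
```

Run:
```python
from h import *
from cell import arm
go(arm.observe(),[.0366,-.015,.095])
p,d=arm.get_image("scene");cv2.imwrite("pics/s3.png",cv2.resize(p[140:340,210:410,::-1],None,fx=3,fy=3))
```

```text
case pos mm [ 22.9 -14.9  94.7] F case [ 0.08  0.5  -0.98] w 0.01 t 5.2
shift cm tool [ 0.    1.37 -0.04] turn units [-0.01  0.   -0.12]
```

View pics/s3.png

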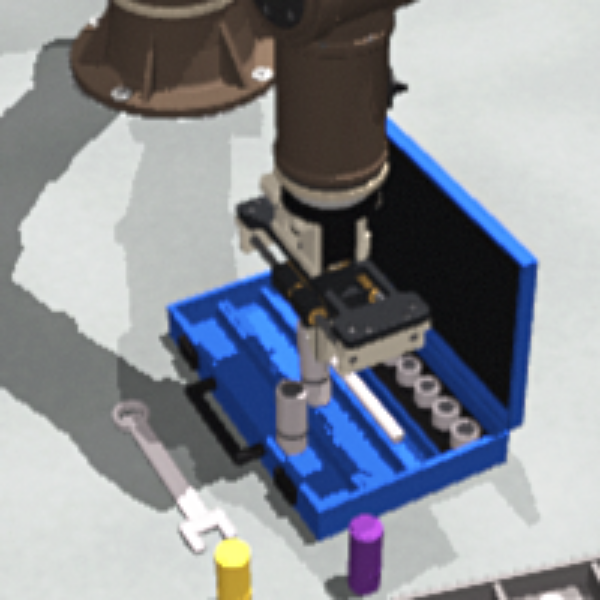

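The socket, at (315,365), looks upright or only slightly tilted, with the hand beside it. I keep pushing.

Emit:
step_arm --plan '[{"wx": 0,"wy": 0,"wz": 0,"tx": 0,"ty": -0.3,"tz": 0,"hand": 0},{"wx": 0,"wy": 0,"wz": 0,"tx": 0,"ty": -0.3,"tz": 0,"hand": 0},{"wx": 0,"wy": 0,"wz": 0,"tx": 0,"ty": -0.3,"tz": 0,"hand": 0},{"wx": 0,"wy": 0,"wz": 0,"tx": 0,"ty": -0.3,"tz": 0,"hand": 0},{"wx": 0,"wy": 0,"wz": 0,"tx": 0,"ty": -0.3,"tz": 0,"hand": 0},{"wx": 0,"wy": 0,"wz": 0,"tx": 0,"ty": -0.3,"tz": 0,"hand": 0},{"wx": 0,"wy": 0,"wz": 0,"tx": 0,"ty": -0.3,"tz": 0,"hand": 0},{"wx": 0,"wy": 0,"wz": 0,"tx": 0,"ty": -0.3,"tz": 0,"hand": 0},{"wx": 0,"wy": 0,"wz": 0,"tx": 0,"ty": 0,"tz": 0,"hand": 0},{"wx": 0,"wy": 0,"wz": 0,"tx": 0,"ty": 0,"tz": 0,"hand": 0}]'

```text
clock: 6.08
position: [0.5781, 0.0061, 0.0948]
ee_rot: [1.94, 2.471, -0.0]
force: [0.1, 0.4, -0.3]
width: 0.004
```

Run:
```python
from h import *
from cell import arm
go(arm.observe(),[.0366,-.015,.095])
p,d=arm.get_image("scene");cv2.imwrite("pics/s4.png",cv2.resize(p[140:340,210:410,::-1],None,fx=3,fy=3))
```

```text
case pos mm [ -0.5 -14.6  94.8] F case [ 0.23  0.35 -0.29] w 0.0 t 6.08
shift cm tool [ 0.    3.71 -0.02] turn units [ 0.    0.   -0.12]
```

View pics/s4.png

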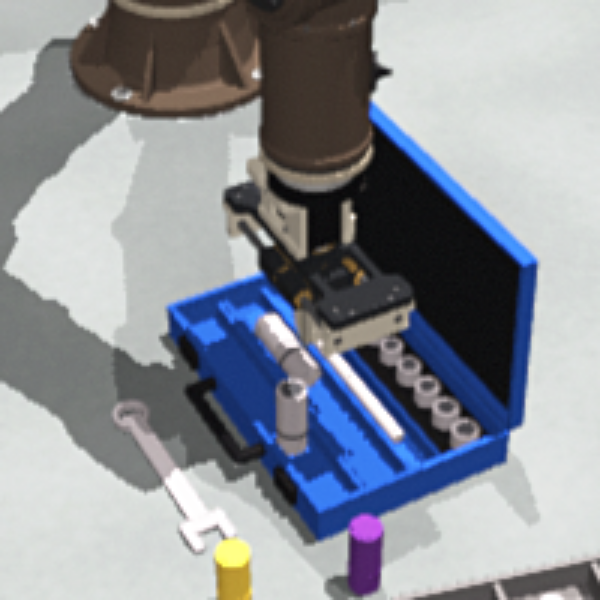

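The tall socket now lies from about (265,325) to (310,375) along the middle trough. Next, the short one.

Emit:
step_arm --plan '[{"wx": 0,"wy": 0,"wz": 0,"tx": 0,"ty": 0,"tz": -2,"hand": 0},{"wx": 0,"wy": 0,"wz": 0,"tx": 0,"ty": 0,"tz": -2,"hand": 0},{"wx": 0,"wy": 0,"wz": 0,"tx": 0,"ty": 2,"tz": 0,"hand": 0},{"wx": 0,"wy": 0,"wz": 0,"tx": 0,"ty": 2,"tz": 0,"hand": 0},{"wx": 0,"wy": 0,"wz": 0,"tx": 0,"ty": 2,"tz": 0,"hand": 0},{"wx": 0,"wy": 0,"wz": 0,"tx": -1,"ty": 2,"tz": 0,"hand": 0},{"wx": 0,"wy": 0,"wz": 0,"tx": -1,"ty": 1,"tz": 0,"hand": 0},{"wx": 0,"wy": 0,"wz": 0,"tx": -1,"ty": 1,"tz": 0,"hand": 0},{"wx": 0,"wy": 0,"wz": 0,"tx": -1,"ty": 0.5,"tz": 0,"hand": 0},{"wx": 0,"wy": 0,"wz": 0,"tx": -0.5,"ty": 0.5,"tz": 0,"hand": 0}]'

```text
clock: 6.97
position: [0.6963, -0.0132, 0.1344]
ee_rot: [1.942, 2.469, -0.001]
force: [-1.0, 0.8, 0.1]
width: 0.004
```

Emit:
step_arm --plan '[{"wx": 0,"wy": 0,"wz": 0,"tx": 0,"ty": 0,"tz": 1,"hand": 0},{"wx": 0,"wy": 0,"wz": 0,"tx": 0,"ty": 0,"tz": 1.4,"hand": 0},{"wx": 0,"wy": 0,"wz": 0,"tx": 0,"ty": 0,"tz": 1.4,"hand": 0},{"wx": 0,"wy": 0,"wz": 0,"tx": 0,"ty": 0,"tz": 1.0,"hand": 0},{"wx": 0,"wy": 0,"wz": 0,"tx": 0,"ty": 0,"tz": 0.5,"hand": 0},{"wx": 0,"wy": 0,"wz": 0,"tx": 0,"ty": 0,"tz": 0,"hand": 0},{"wx": 0,"wy": 0,"wz": 0,"tx": 0,"ty": 0,"tz": 0,"hand": 0},{"wx": 0,"wy": 0,"wz": 0,"tx": 0,"ty": 0,"tz": 0,"hand": 0},{"wx": 0,"wy": 0,"wz": 0,"tx": 0,"ty": 0,"tz": 0,"hand": 0},{"wx": 0,"wy": 0,"wz": 0,"tx": 0,"ty": 0,"tz": 0,"hand": 0}]'

```text
clock: 7.8
position: [0.6962, -0.0114, 0.0825]
ee_rot: [1.94, 2.47, 0.001]
force: [0.2, -0.5, 1.4]
width: 0.005
```

Run:
```python
from h import *
from cell import arm
go(arm.observe(),[.075,-.060,.082])
p,d=arm.get_image("scene");cv2.imwrite("pics/s5.png",cv2.resize(p[140:340,210:410,::-1],None,fx=3,fy=3))
```

```text
case pos mm [109.5 -60.9  82.5] F case [ 0.05 -0.56  1.39] w 0.01 t 7.8
shift cm tool [ 0.05 -3.45  0.04] turn units [ 0.01  0.   -0.12]
```

View pics/s5.png

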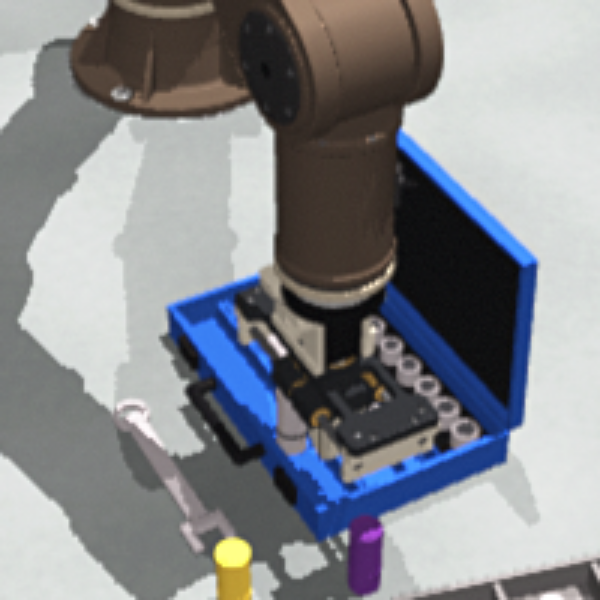

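The short socket's base is at (292,430), with a finger behind it at (325,440). Pushing it towards -x.

Emit:
step_arm --plan '[{"wx": 0,"wy": 0,"wz": 0,"tx": 0,"ty": -0.8,"tz": 0,"hand": 0},{"wx": 0,"wy": 0,"wz": 0,"tx": 0,"ty": -0.8,"tz": 0,"hand": 0},{"wx": 0,"wy": 0,"wz": 0,"tx": 0,"ty": -0.8,"tz": 0,"hand": 0},{"wx": 0,"wy": 0,"wz": 0,"tx": 0,"ty": -0.5,"tz": 0,"hand": 0},{"wx": 0,"wy": 0,"wz": 0,"tx": 0,"ty": -0.3,"tz": 0,"hand": 0},{"wx": 0,"wy": 0,"wz": 0,"tx": 0,"ty": -0.3,"tz": 0,"hand": 0},{"wx": 0,"wy": 0,"wz": 0,"tx": 0,"ty": -0.3,"tz": 0,"hand": 0},{"wx": 0,"wy": 0,"wz": 0,"tx": 0,"ty": -0.3,"tz": 0,"hand": 0},{"wx": 0,"wy": 0,"wz": 0,"tx": 0,"ty": -0.3,"tz": 0,"hand": 0},{"wx": 0,"wy": 0,"wz": 0,"tx": 0,"ty": -0.3,"tz": 0,"hand": 0}]'

```text
clock: 8.68
position: [0.651, -0.0223, 0.0826]
ee_rot: [1.939, 2.469, 0.003]
force: [2.2, 0.4, 6.8]
width: 0.007
```

Emit:
step_arm --plan '[{"wx": 0,"wy": 0,"wz": 0,"tx": 0,"ty": -0.3,"tz": 0,"hand": 0},{"wx": 0,"wy": 0,"wz": 0,"tx": 0,"ty": -0.3,"tz": 0,"hand": 0},{"wx": 0,"wy": 0,"wz": 0,"tx": 0,"ty": -0.3,"tz": 0,"hand": 0},{"wx": 0,"wy": 0,"wz": 0,"tx": 0,"ty": -0.3,"tz": 0,"hand": 0},{"wx": 0,"wy": 0,"wz": 0,"tx": 0,"ty": -0.3,"tz": 0,"hand": 0},{"wx": 0,"wy": 0,"wz": 0,"tx": 0,"ty": -0.3,"tz": 0,"hand": 0},{"wx": 0,"wy": 0,"wz": 0,"tx": 0,"ty": -0.3,"tz": 0,"hand": 0},{"wx": 0,"wy": 0,"wz": 0,"tx": 0,"ty": -0.3,"tz": 0,"hand": 0},{"wx": 0,"wy": 0,"wz": 0,"tx": 0,"ty": -0.3,"tz": 0,"hand": 0},{"wx": 0,"wy": 0,"wz": 0,"tx": 0,"ty": 0,"tz": 0,"hand": 0}]'

```text
clock: 9.52
position: [0.6228, -0.0293, 0.0813]
ee_rot: [-1.94, -2.47, 0.002]
force: [0.0, -0.1, -0.6]
width: 0.006
```

Run:
```python
from h import *
from cell import arm
go(arm.observe(),[.03,-.060,.082])
p,d=arm.get_image("scene");cv2.imwrite("pics/s6.png",cv2.resize(p[140:340,210:410,::-1],None,fx=3,fy=3))
```

```text
case pos mm [ 34.  -60.   81.3] F case [ 0.01 -0.11 -0.55] w 0.01 t 9.52
shift cm tool [-0.01 -0.4  -0.07] turn units [-0.01 -0.   -0.12]
```

View pics/s6.png

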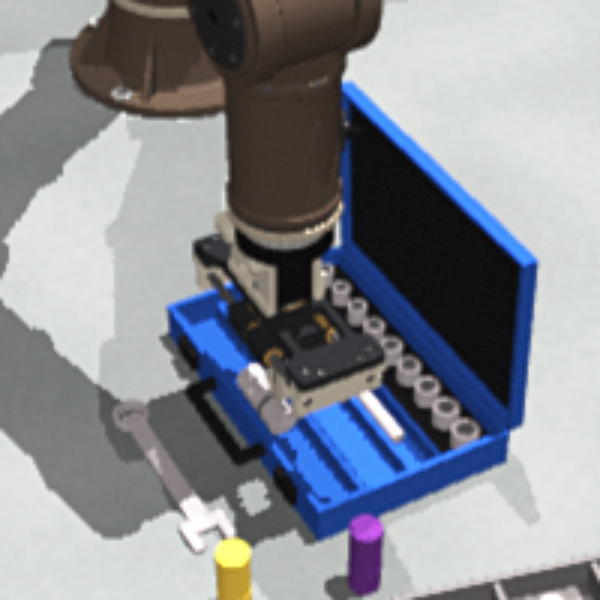

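Emit:
step_arm --plan '[{"wx": 0,"wy": 0,"wz": 0,"tx": 0,"ty": 0,"tz": -1.5,"hand": 0},{"wx": 0,"wy": 0,"wz": 0,"tx": 0,"ty": 0,"tz": -2.5,"hand": 0},{"wx": 0,"wy": 0,"wz": 0,"tx": 0,"ty": 0,"tz": -2.5,"hand": 0},{"wx": 0,"wy": 0,"wz": 0,"tx": 0,"ty": 0,"tz": -2.5,"hand": 0},{"wx": 0,"wy": 0,"wz": 0,"tx": 0,"ty": 0,"tz": -2.5,"hand": 0},{"wx": 0,"wy": 0,"wz": 0,"tx": 0,"ty": 0,"tz": -2.5,"hand": 0},{"wx": 0,"wy": 0,"wz": 0,"tx": 0,"ty": 0,"tz": -2.5,"hand": 0},{"wx": 0,"wy": 0,"wz": 0,"tx": 0,"ty": 0,"tz": -2.5,"hand": 0},{"wx": 0,"wy": 0,"wz": 0,"tx": 0,"ty": 0,"tz": -2.5,"hand": 0},{"wx": 0,"wy": 0,"wz": 0,"tx": 0,"ty": 0,"tz": -1.0,"hand": 0}]'

```text
clock: 10.4
position: [0.625, -0.0286, 0.3104]
ee_rot: [1.938, 2.468, 0.005]
force: [0.6, 1.1, 0.8]
width: 0.005
```

Run:
```python
from h import *
from cell import arm
go(arm.observe(),[0,.15,.305])
p,d=arm.get_image("scene");cv2.imwrite("pics/s7.png",cv2.resize(p[110:340,190:420,::-1],None,fx=2.6,fy=2.6))
p,d=arm.get_image("wrist");cv2.imwrite("pics/w7.png",p[...,::-1])
```

```text
case pos mm [ 36.2 -59.9 310.4] F case [0.83 0.96 0.81] w 0.01 t 10.4
shift cm tool [20.94 -3.88  0.5 ] turn units [ 0.04  0.01 -0.11]
```

View pics/s7.png

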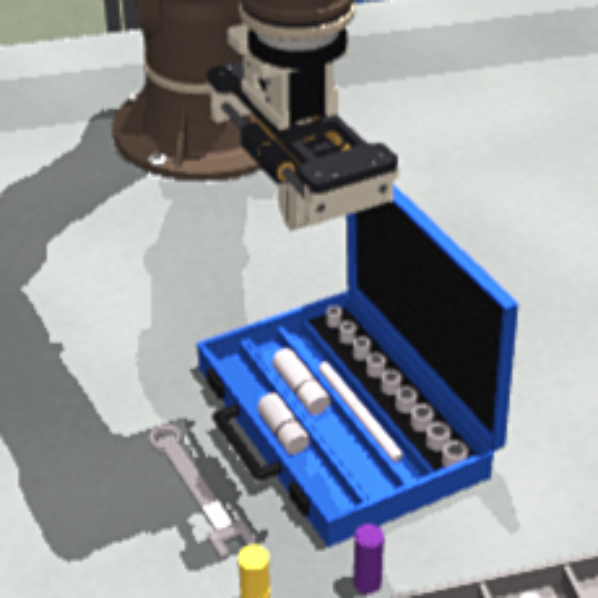

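View pics/w7.png

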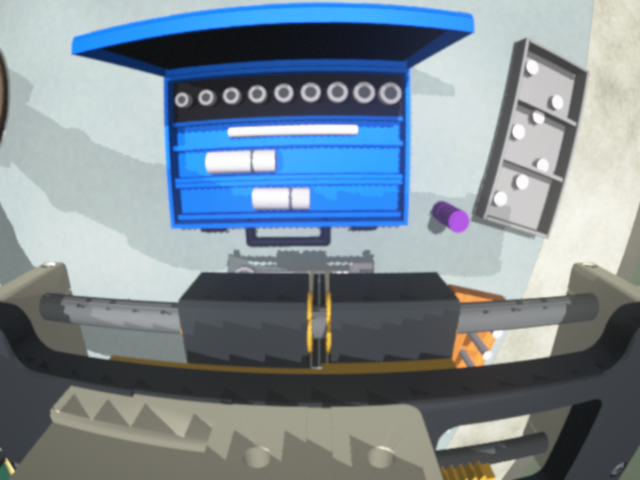

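Both sockets now lie along their troughs. In the wrist view they are at (205-275,162) and (252-310,198), and the bar is at (293,131). Next the hand goes over and behind the lid.

Emit:
step_arm --plan '[{"wx": 0,"wy": 0,"wz": 0,"tx": 2,"ty": -0.4,"tz": 0,"hand": 0},{"wx": 0,"wy": 0,"wz": 0,"tx": 2.5,"ty": -0.4,"tz": 0,"hand": 0},{"wx": 0,"wy": 0,"wz": 0,"tx": 2.5,"ty": -0.4,"tz": 0,"hand": 0},{"wx": 0,"wy": 0,"wz": 0,"tx": 2.5,"ty": -0.4,"tz": 0,"hand": 0},{"wx": 0,"wy": 0,"wz": 0,"tx": 2.5,"ty": -0.4,"tz": 0,"hand": 0},{"wx": 0,"wy": 0,"wz": 0,"tx": 2.5,"ty": -0.4,"tz": 0,"hand": 0},{"wx": 0,"wy": 0,"wz": 0,"tx": 2.5,"ty": -0.4,"tz": 0,"hand": 0},{"wx": 0,"wy": 0,"wz": 0,"tx": 2,"ty": -0.4,"tz": 0,"hand": 0},{"wx": 0,"wy": 0,"wz": 0,"tx": 1.5,"ty": -0.4,"tz": 0,"hand": 0},{"wx": 0,"wy": 0,"wz": 0,"tx": 0,"ty": 0,"tz": 0,"hand": 0}]'

```text
clock: 11.33
position: [0.5377, 0.1653, 0.305]
ee_rot: [-1.932, -2.474, 0.002]
force: [0.1, 0.2, 0.4]
width: 0.003
```

Emit:
step_arm --plan '[{"wx": 0,"wy": 0,"wz": 0,"tx": 0,"ty": 0,"tz": 1,"hand": 0},{"wx": 0,"wy": 0,"wz": 0,"tx": 0,"ty": 0,"tz": 1.5,"hand": 0},{"wx": 0,"wy": 0,"wz": 0,"tx": 0,"ty": 0,"tz": 1.5,"hand": 0},{"wx": 0,"wy": 0,"wz": 0,"tx": 0,"ty": 0,"tz": 1.5,"hand": 0},{"wx": 0,"wy": 0,"wz": 0,"tx": 0,"ty": 0,"tz": 1.5,"hand": 0},{"wx": 0,"wy": 0,"wz": 0,"tx": 0,"ty": 0,"tz": 1.5,"hand": 0},{"wx": 0,"wy": 0,"wz": 0,"tx": 0,"ty": 0,"tz": 1.2,"hand": 0},{"wx": 0,"wy": 0,"wz": 0,"tx": 0,"ty": 0,"tz": 0.5,"hand": 0},{"wx": 0,"wy": 0,"wz": 0,"tx": 0,"ty": 0,"tz": 0,"hand": 0},{"wx": 0,"wy": 0,"wz": 0,"tx": 0,"ty": 0,"tz": 0,"hand": 0}]'

```text
clock: 12.17
position: [0.5404, 0.1608, 0.2041]
ee_rot: [-1.941, -2.469, 0.002]
force: [0.2, 0.0, -0.3]
width: 0.007
```

Run:
```python
from h import *
from cell import arm
go(arm.observe(),[0,.11,.207])
p,d=arm.get_image("scene");cv2.imwrite("pics/s8.png",cv2.resize(p[80:340,180:440,::-1],None,fx=2.3,fy=2.3))
p,d=arm.get_image("top");cv2.imwrite("pics/t8.png",cv2.resize(p[120:340,200:420,::-1],None,fx=2.6,fy=2.6))
```

```text
case pos mm [  1.4 144.6 204.1] F case [ 0.24 -0.05 -0.27] w 0.01 t 12.17
shift cm tool [-3.46 -0.09 -0.29] turn units [-0.01  0.   -0.12]
```

View pics/s8.png

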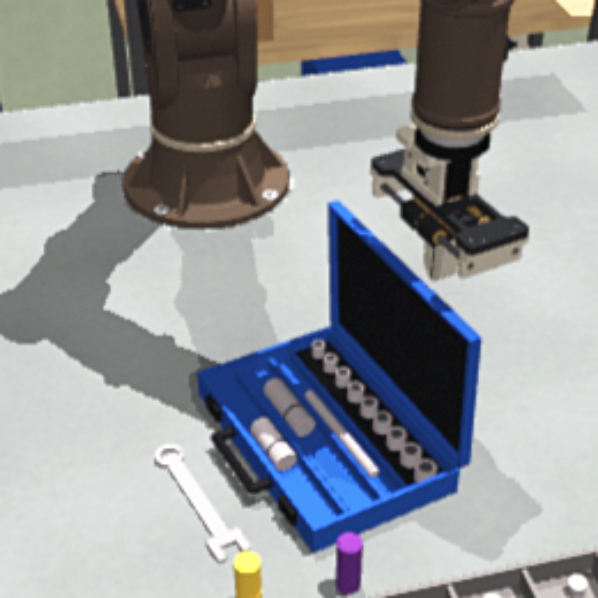

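View pics/t8.png

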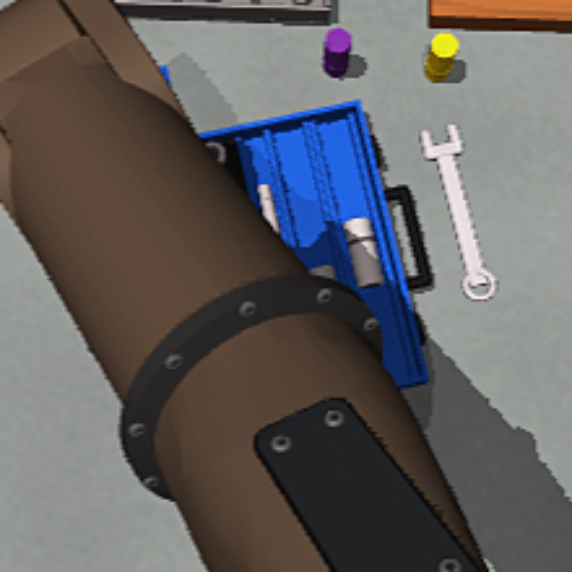

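The hand is now behind the lid, at about (455,245) in the scene view. Both sockets are still lying in the troughs. I push the lid over along an arc, with the fingertips on its outer face.

Emit:
step_arm --plan '[{"wx": 0,"wy": 0,"wz": 0,"tx": -0.8,"ty": 0,"tz": 0,"hand": 0},{"wx": 0,"wy": 0,"wz": 0,"tx": -0.8,"ty": 0,"tz": 0,"hand": 0},{"wx": 0,"wy": 0,"wz": 0,"tx": -0.8,"ty": 0,"tz": 0,"hand": 0},{"wx": 0,"wy": 0,"wz": 0,"tx": -0.7,"ty": 0,"tz": 0,"hand": 0},{"wx": 0,"wy": 0,"wz": 0,"tx": -1,"ty": 0,"tz": 0,"hand": 0},{"wx": 0,"wy": 0,"wz": 0,"tx": -1,"ty": 0,"tz": 0,"hand": 0},{"wx": 0,"wy": 0,"wz": 0,"tx": -1,"ty": 0,"tz": 0,"hand": 0},{"wx": 0,"wy": 0,"wz": 0,"tx": -0.9,"ty": 0,"tz": 0,"hand": 0},{"wx": 0,"wy": 0,"wz": 0,"tx": -1,"ty": 0,"tz": 0.2,"hand": 0},{"wx": 0,"wy": 0,"wz": 0,"tx": -1,"ty": 0,"tz": 0.3,"hand": 0}]'

```text
clock: 13.1
position: [0.5618, 0.0733, 0.1996]
ee_rot: [1.94, 2.471, 0.0]
force: [-0.4, 2.3, 0.3]
width: 0.007
```

Run:
```python
from h import *
from cell import arm
go(arm.observe(),[0,.0376,.193])
p,d=arm.get_image("scene");cv2.imwrite("pics/s9.png",cv2.resize(p[80:340,180:440,::-1],None,fx=2.3,fy=2.3))
```

```text
case pos mm [  0.4  54.6 199.6] F case [0.15 2.31 0.32] w 0.01 t 13.1
shift cm tool [-1.7  -0.02  0.66] turn units [ 0.   -0.   -0.11]
```

View pics/s9.png

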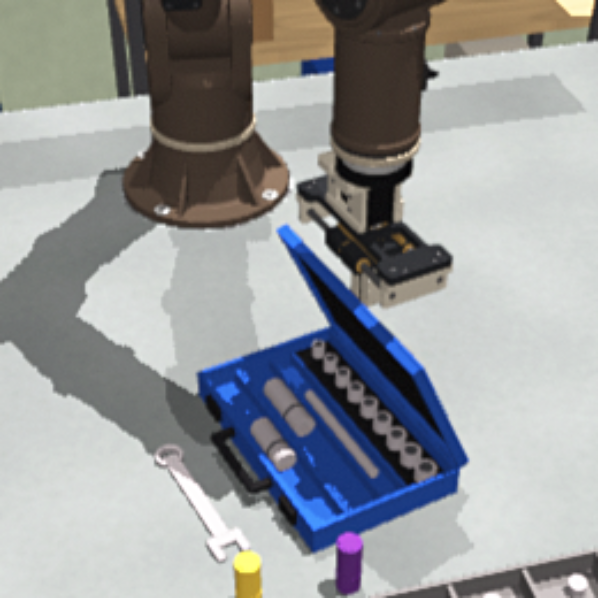

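The lid now leans over the case, its edge at about (285,230). The contact force is 2.3 N, so I continue.

Emit:
step_arm --plan '[{"wx": 0,"wy": 0,"wz": 0,"tx": -0.8,"ty": 0,"tz": 0.3,"hand": 0},{"wx": 0,"wy": 0,"wz": 0,"tx": -0.9,"ty": 0,"tz": 0.4,"hand": 0},{"wx": 0,"wy": 0,"wz": 0,"tx": -0.8,"ty": 0,"tz": 0.4,"hand": 0},{"wx": 0,"wy": 0,"wz": 0,"tx": -0.8,"ty": 0,"tz": 0.5,"hand": 0},{"wx": 0,"wy": 0,"wz": 0,"tx": -0.8,"ty": 0,"tz": 0.5,"hand": 0},{"wx": 0,"wy": 0,"wz": 0,"tx": -0.8,"ty": 0,"tz": 0.6,"hand": 0},{"wx": 0,"wy": 0,"wz": 0,"tx": -0.7,"ty": 0,"tz": 0.6,"hand": 0},{"wx": 0,"wy": 0,"wz": 0,"tx": -0.7,"ty": 0,"tz": 0.7,"hand": 0},{"wx": 0,"wy": 0,"wz": 0,"tx": -0.6,"ty": 0,"tz": 0.7,"hand": 0},{"wx": 0,"wy": 0,"wz": 0,"tx": -0.6,"ty": 0,"tz": 0.8,"hand": 0}]'

```text
clock: 13.98
position: [0.5796, 0.0007, 0.144]
ee_rot: [1.94, 2.47, 0.0]
force: [1.1, 0.8, 0.7]
width: 0.004
```

Emit:
step_arm --plan '[{"wx": 0,"wy": 0,"wz": 0,"tx": -0.5,"ty": 0,"tz": 0.8,"hand": 0},{"wx": 0,"wy": 0,"wz": 0,"tx": -0.5,"ty": 0,"tz": 0.8,"hand": 0},{"wx": 0,"wy": 0,"wz": 0,"tx": -0.4,"ty": 0,"tz": 0.9,"hand": 0},{"wx": 0,"wy": 0,"wz": 0,"tx": -0.4,"ty": 0,"tz": 0.9,"hand": 0},{"wx": 0,"wy": 0,"wz": 0,"tx": -0.3,"ty": 0,"tz": 0.8,"hand": 0},{"wx": 0,"wy": 0,"wz": 0,"tx": -0.2,"ty": 0,"tz": 0.8,"hand": 0},{"wx": 0,"wy": 0,"wz": 0,"tx": -0.2,"ty": 0,"tz": 0.7,"hand": 0},{"wx": 0,"wy": 0,"wz": 0,"tx": 0,"ty": 0,"tz": 0.3,"hand": 0},{"wx": 0,"wy": 0,"wz": 0,"tx": 0,"ty": 0,"tz": 0,"hand": 0},{"wx": 0,"wy": 0,"wz": 0,"tx": 0,"ty": 0,"tz": 0,"hand": 0}]'

```text
clock: 14.82
position: [0.585, -0.0227, 0.0845]
ee_rot: [-1.94, -2.47, 0.001]
force: [-0.2, -0.7, -0.5]
width: 0.006
```

Run:
```python
from h import *
from cell import arm
go(arm.observe(),[0,-.0485,.072])
p,d=arm.get_image("scene");cv2.imwrite("pics/s10.png",cv2.resize(p[80:340,180:440,::-1],None,fx=2.3,fy=2.3))
```

```text
case pos mm [ -1.1 -44.3  84.5] F case [-0.36 -0.63 -0.5 ] w 0.01 t 14.82
shift cm tool [-0.42  0.11  1.25] turn units [-0.01 -0.   -0.11]
```

View pics/s10.png

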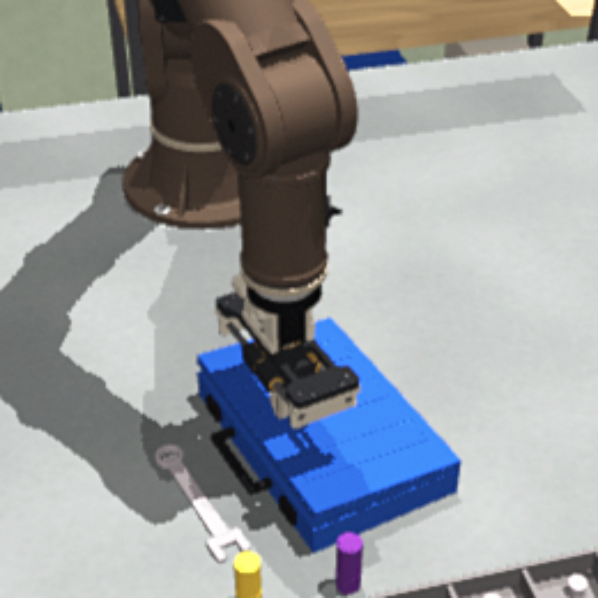

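The lid appears down or nearly so, and the force is about zero. I press it down gently near the free edge, moving out to about y = -65 mm.

Emit:
step_arm --plan '[{"wx": 0,"wy": 0,"wz": 0,"tx": -1,"ty": 0,"tz": 0,"hand": 0},{"wx": 0,"wy": 0,"wz": 0,"tx": -1,"ty": 0,"tz": 0,"hand": 0},{"wx": 0,"wy": 0,"wz": 0,"tx": 0,"ty": 0,"tz": 0.4,"hand": 0},{"wx": 0,"wy": 0,"wz": 0,"tx": 0,"ty": 0,"tz": 0.3,"hand": 0},{"wx": 0,"wy": 0,"wz": 0,"tx": 0,"ty": 0,"tz": 0.2,"hand": 0},{"wx": 0,"wy": 0,"wz": 0,"tx": 0,"ty": 0,"tz": 0.2,"hand": 0},{"wx": 0,"wy": 0,"wz": 0,"tx": 0,"ty": 0,"tz": 0.1,"hand": 0},{"wx": 0,"wy": 0,"wz": 0,"tx": 0,"ty": 0,"tz": 0,"hand": 0},{"wx": 0,"wy": 0,"wz": 0,"tx": 0,"ty": 0,"tz": 0,"hand": 0},{"wx": 0,"wy": 0,"wz": 0,"tx": 0,"ty": 0,"tz": 0,"hand": 0}]'

```text
clock: 15.7
position: [0.5899, -0.042, 0.0727]
ee_rot: [-1.94, -2.471, -0.0]
force: [-0.3, 0.2, -0.4]
width: 0.005
```

Run:
```python
from h import *
from cell import arm
go(arm.observe(),[0,-.065,.072])
```

```text
case pos mm [ -1.1 -64.1  72.7] F case [-0.23  0.26 -0.35] w 0.01 t 15.7
shift cm tool [-0.09  0.11  0.07] turn units [-0.   -0.   -0.11]
```

Tip height is 50.7 mm with no force yet. I press 3 mm further, a little at a time.

Emit:
step_arm --plan '[{"wx": 0,"wy": 0,"wz": 0,"tx": 0,"ty": 0,"tz": 0.1,"hand": 0},{"wx": 0,"wy": 0,"wz": 0,"tx": 0,"ty": 0,"tz": 0,"hand": 0},{"wx": 0,"wy": 0,"wz": 0,"tx": 0,"ty": 0,"tz": 0.1,"hand": 0},{"wx": 0,"wy": 0,"wz": 0,"tx": 0,"ty": 0,"tz": 0,"hand": 0},{"wx": 0,"wy": 0,"wz": 0,"tx": 0,"ty": 0,"tz": 0.1,"hand": 0},{"wx": 0,"wy": 0,"wz": 0,"tx": 0,"ty": 0,"tz": 0,"hand": 0},{"wx": 0,"wy": 0,"wz": 0,"tx": 0,"ty": 0,"tz": 0,"hand": 0},{"wx": 0,"wy": 0,"wz": 0,"tx": 0,"ty": 0,"tz": 0,"hand": 0},{"wx": 0,"wy": 0,"wz": 0,"tx": 0,"ty": 0,"tz": 0,"hand": 0},{"wx": 0,"wy": 0,"wz": 0,"tx": 0,"ty": 0,"tz": 0,"hand": 0}]'

```text
clock: 16.53
position: [0.5902, -0.042, 0.072]
ee_rot: [1.939, 2.47, 0.0]
force: [-9.5, -0.1, 25.8]
width: 0.003
```

Run:
```python
from h import *
from cell import arm
go(arm.observe(),[0,-.065,.072])
```

```text
case pos mm [ -0.8 -64.2  72. ] F case [-9.28  2.24 25.83] w 0.0 t 16.53
shift cm tool [-0.08  0.08  0.  ] turn units [ 0.01  0.01 -0.11]
```

The tips stop at 50 mm with 26 N, which is the shut height. I back off upwards and check.

Emit:
step_arm --plan '[{"wx": 0,"wy": 0,"wz": 0,"tx": 0,"ty": 0,"tz": -0.5,"hand": 0},{"wx": 0,"wy": 0,"wz": 0,"tx": 0,"ty": 0,"tz": -1.5,"hand": 0},{"wx": 0,"wy": 0,"wz": 0,"tx": 0,"ty": 0,"tz": -2.5,"hand": 0},{"wx": 0,"wy": 0,"wz": 0,"tx": -1,"ty": 0,"tz": -3,"hand": 0},{"wx": 0,"wy": 0,"wz": 0,"tx": -2,"ty": 0,"tz": -3,"hand": 0},{"wx": 0,"wy": 0,"wz": 0,"tx": -2.5,"ty": 0,"tz": -3,"hand": 0},{"wx": 0,"wy": 0,"wz": 0,"tx": -2.5,"ty": -1,"tz": -2,"hand": 0},{"wx": 0,"wy": 0,"wz": 0,"tx": -2.5,"ty": -2,"tz": -1,"hand": 0},{"wx": 0,"wy": 0,"wz": 0,"tx": -2.5,"ty": -2,"tz": 0,"hand": 0},{"wx": 0,"wy": 0,"wz": 0,"tx": -2.5,"ty": -2,"tz": 0,"hand": 0}]'

```text
clock: 17.37
position: [0.5587, -0.2107, 0.2357]
ee_rot: [1.939, 2.47, 0.001]
force: [0.2, -0.2, -0.1]
width: 0.005
```

Emit:
step_arm --plan '[{"wx": 0,"wy": 0,"wz": 0,"tx": -2.5,"ty": -2,"tz": 0,"hand": 0},{"wx": 0,"wy": 0,"wz": 0,"tx": -2.5,"ty": -2,"tz": 0,"hand": 0},{"wx": 0,"wy": 0,"wz": 0,"tx": -2.5,"ty": -2,"tz": 0,"hand": 0},{"wx": 0,"wy": 0,"wz": 0,"tx": -2,"ty": -2,"tz": 0,"hand": 0},{"wx": 0,"wy": 0,"wz": 0,"tx": -1,"ty": -1,"tz": 0,"hand": 0},{"wx": 0,"wy": 0,"wz": 0,"tx": 0,"ty": 0,"tz": 0,"hand": 0},{"wx": 0,"wy": 0,"wz": 0,"tx": 0,"ty": 0,"tz": 0,"hand": 0},{"wx": 0,"wy": 0,"wz": 0,"tx": 0,"ty": 0,"tz": 0,"hand": 0},{"wx": 0,"wy": 0,"wz": 0,"tx": 0,"ty": 0,"tz": 0,"hand": 0},{"wx": 0,"wy": 0,"wz": 0,"tx": 0,"ty": 0,"tz": 0,"hand": 0}]'

```text
clock: 18.2
position: [0.4972, -0.3312, 0.2348]
ee_rot: [1.937, 2.473, 0.001]
force: [-0.7, -0.1, 0.5]
width: 0.002
```

Run:
```python
from h import *
from cell import arm
go(arm.observe(),[0,-.065,.072])
for n in("scene","top"):
    p,d=arm.get_image(n);cv2.imwrite(f"pics/{n}11.png",p[...,::-1])
    Z=arm.calibration(n); v,u=np.mgrid[0:480,0:640];K=Z['mtx']
    c=np.stack([(u-K[0,2])/K[0,0]*d,(v-K[1,2])/K[1,1]*d,d],-1); X=((c-Z['t'])@Z['R']-O)@C
    for y in(-.08,-.04,0,.04,.08):
        m=(abs(X[...,0])<.13)&(abs(X[...,1]-y)<.006)&(X[...,2]<.1)&(d>0); print(n,y,m.sum(),np.median(X[m][:,2]).round(4) if m.any() else None)
```

```text
case pos mm [-162.8 -321.2  234.8] F case [-0.67  0.09  0.49] w 0.0 t 18.2
shift cm tool [25.77 16.03 16.3 ] turn units [ 0.   -0.   -0.09]
scene -0.08 521 0.0488
scene -0.04 497 0.0492
scene 0 462 0.0494
scene 0.04 437 0.0493
scene 0.08 416 0.0491
top -0.08 505 0.0494
top -0.04 508 0.0498
top 0 516 0.0499
top 0.04 517 0.0501
top 0.08 521 0.0495
```

View pics/scene11.png

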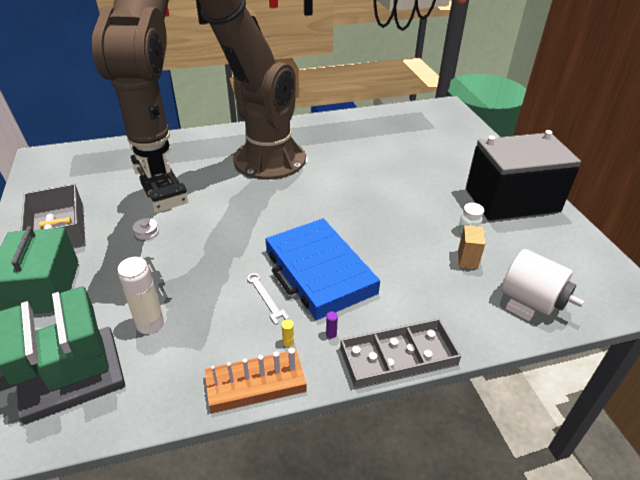

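View pics/top11.png

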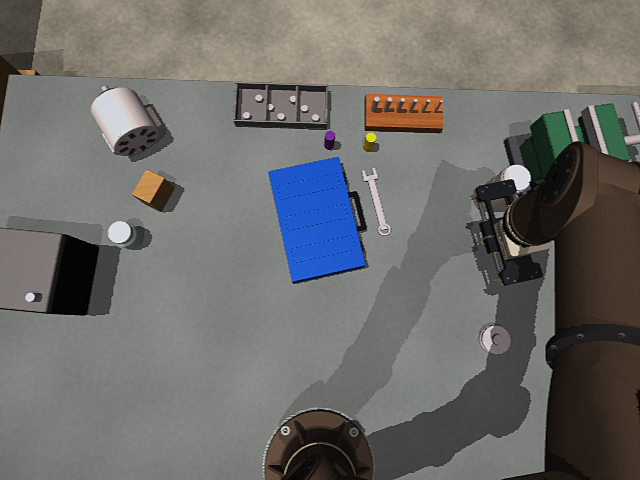

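The lid is shut and flat, spanning (270-367,158-283) in the top view at 49-50 mm height all over. The bystanders are where they were, and the hand is clear of everything.

```bash
python3 -c "
from cell import arm
print(arm.sign_off())"
```

```text
the job is handed in; nothing more can be done
None
```

The job is done and handed in at about 18 s. Both deep sockets lie along their troughs and the lid is fully shut.

- **Sockets:** With shut fingers I tipped the tall socket (middle trough), then the short one (handle-side trough), each towards the case's -x end, which had more room. The scene and wrist pictures showed both lying in their troughs before I touched the lid.
- **Lid:** I pushed it over from behind and pressed it shut. The fingertips stopped at 50 mm height with about 26 N.
- **Last checks:** The lid top measured 49–50 mm across its whole width in both cameras (shut is 50 mm). In the last pictures nothing else on the bench looked moved, and the hand was clear of everything.
- **Disagreement:** At first the two views of the case corners differed by up to 5 mm. I averaged them, and the socket positions then fitted the trough lines to within 1 mm. No check failed.

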